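Lock a bearing block under a sprung over-centre arm

ROBOT

A 6-joint arm with a two-finger parallel gripper is mounted at the origin on a cart in front of the work surface, level with it; the furniture and walls round the work are solid. World frame = base frame: x ahead of the robot, y to its left, z up, the work surface at z = 0. Lengths are in m, angles in rad, forces in N, time in s.
With the tool pointing down it reaches from about 0.25 to 0.775 m from the base axis. Payload 4 kg.
Tool frame: the origin (TCP) lies at the centre of the arm's flange, where the gripper is bolted on; the fingertips stand 199 mm ahead of it and the grasp point (between the pads) lies 180 mm ahead of it (robot.tcp_to_tips is the z of the fingertips in the tool frame, in m); z points along the fingers, y is the line along which they close (so a half turn about z gives the same grasp; the last joint's range is limited). The gripper opens to 94 mm and grips with 3 to 60 N. Pads are 16 mm wide; open, the fingers measure 119 mm over their backs; the gripper's body (75 mm by 177 mm) begins 78 mm behind the grasp point.
Start: joints at [1.247, 0.087, 1.371, -0, 1.684, -0.103], TCP at [0.12, 0.537, 0.405] pointing down, gripper open.
Joint ranges: [-3.1, 3.1], [-0.76, 2.03], [0.27, 2.55], [-1.08, 4.22], [0.17, 2.65], [-2.57, 2.57]. Speed limits (rad/s): [2.79, 2.79, 3.14, 3.14, 3.14, 3.14].

INTERFACE

Orientations are given as [roll, pitch, yaw] about the fixed x, y, z axes, in that order (R = Rz(yaw) Ry(pitch) Rx(roll)).
In Python, from bench import robot gives the robot as it stands.
- The arm moves only by the tool play_rows, never from a script. Its arguments are lists of equal length, an entry for each row: "translation": the shift along the tool's x, y, z scaled (see below), a list of three; "twist": the turn, a rotation vector about the tool's x, y, z scaled (see below), a list of three; "gripper": the opening, from -1 (shut) to 1 (fully open). A call has 1 to 8 rows; each row shifts and turns the commanded pose from where the row before left it, along the tool's axes as they then stand; what a row does not reach is not made up. The controller multiplies each number of a shift by 0.04 m and each number of a turn by 0.1 rad. A row lasts 1/10 s, in which the tool goes at most 50 mm and 8.59 degrees, less where a joint would pass 70% of its speed; a pose out of reach is approached as far as the arm can. A call with a number of a shift or a turn outside -1 to 1 is refused whole. A call with a gripper value outside its range is refused whole. The fingers move at their own pace and stop on an object; the grip force is fixed at half the most. Time passes only in rows, so rows that do not move let the fingers close. It gives the time, the measured TCP pose, the force, the opening and the grip force at its end, in the units of the state.
- robot.get_obs(): the state, without advancing time (a new reading comes with each control period).
- robot.snapshot(name): name is "scene" or "side" or "wrist"; returns the picture (420x560x3 uint8, red, green, blue); there is no depth.
- robot.camera_model(name): a dict with "camera_matrix" (3x3 intrinsics, pixels), "k1" (the pictures are not rectified: a ray, as slopes to the right and down, at radius r is drawn at 1 + k1 r^2 times it, then the intrinsics apply), "rvec" (rotation vector, rad) and "tvec" (3), from world to camera coordinates, as OpenCV has them. Camera axes: x right, y down, z forward; pixel columns grow to the right and rows downward; lengths in m; the calibration is good to about 2 mm. A picture is of the moment at which its call begins: read the wrist's pose just before it. camera_model takes no time and is no camera call; for the wrist camera it gives the pose at the moment of the call.
- robot.close_job(): hands the job in; it is judged then, once.
Trained networks look in the newest picture that a camera, given by its name, has taken for a name from the list of things; names that differ only in an ending like _2 or _b are one class to them, and where a whole thing is asked for, a point or a joint stands for the part that bears it (a point fixed in the world has none). Each returns a list of dicts, best first, with "score" (0 to 1); they miss things now and then, are a little off and sometimes report something else, mostly with a low value. They report only what shows in the picture. A call takes as long as a camera call. They do not tell look-alikes from the thing itself.
- robot.recognise(name, camera): "centre" ([x, y, z] in m, in world coordinates, good to about 4 mm: the middle of the surface that is visible of it).
- robot.spot_point(name, camera): "centre" ([x, y, z] in m, in world coordinates, good to about 4 mm: a listed point, or the origin of a listed thing).
The state is a dict: "time": time; "joint_positions": joint angles; "qvel": joint speeds; "joint_torque": joint torques, N m; "tool_pos": TCP position; "ee_rot": TCP orientation; "wrist_force": force on the tool from outside, world axes, zero at the start; "wrist_torque": the same for the moment, N m; "width": finger opening in m; "finger_force": force on a finger pad.
Only numpy, scipy, OpenCV 4.12 (cv2) and the standard library are available. Lean on these libraries where they do the work, as an engineer would, in place of code of your own. Each camera call takes 0.05 s, during which the arm holds its last target. There are 200 camera calls.

TASK

First slide the aluminium bearing block along its channel until it is fully home against the steel end wall of the fixture, pushing gently (never more than 20 N). Then push the yellow sprung arm over from where it leans, past its over-centre point, so that it snaps down over the block, and press its black roller on down through the spring buffer to the hard stop with about 14 N for a full second, to prove that it is locked (never more than 20 N on the arm). Then let go and leave the arm down, the block home and the small parts around the fixture undisturbed.

Things in the scene. Friction and masses are not known exactly. Their poses are not given: they have to be found in the camera images.
- fixture: Bolted aluminium plate 245x110x12 mm with channel, end wall and arm. Origin: on the worktop under the channel's centre line; +x along the channel to the end wall, +y across, z up. In this frame (mm): plate x -120 to 125; two steel rails x 24 to 110, 23 apart, tops at z 19; blue hinge cheeks x -39 to -11, y +-23, up to z 59; stop screw and red-tipped buffer at x 14, y 34 and 47, up to z 54.
- channel_end (a point): Foot of the steel end wall's face, on the channel floor at the centre line: x = 110, z = 12 mm in the fixture's frame, axes as the fixture's. The wall is 60 mm wide and rises to 38 mm above the worktop.
- pillow_block: Grey aluminium bearing block 20x54x34 mm, about 0.12 kg, loose in the channel with its 54 mm length (own y) along it, 1.5 mm play each side. Origin: centre of underside, z up. Foot 54 long, 15 high; boss above reaches 16 mm (low on one side 23) from the centre along the length. Home, its foot touches the end wall, origin 27 mm before it; it starts 18 to 28 mm short of that.
- hold_arm: Yellow sprung arm, beam 12 mm thick and 20 wide. Origin: middle of its hinge pin, at x -25, y 0, z 45 mm in the fixture's frame; own z runs along the arm to the bar, own y along the pin (fixture's y). At the start its spring holds it leaning 45 degrees back, away from the block. Over-centre point: about 10 degrees past upright.
- press_bar (a point): Centre of the black roller (turns freely) on the arm's end: diameter 18, length 46 mm, 95 mm from the pin. In the fixture's frame it starts at x -92, z 112, passes z 140; pushing it over takes under 10 N. Over centre it falls within 1 s on to a spring buffer, at x 65 to 68, z 68 to 74. Pressed, the buffer yields softly (under 7 N) for up to 14 mm, which differs each time, to a hard stop.
- gear: Loose steel spur gear, 48 mm in diameter, 18 mm high, lying beside the fixture: leave alone. Origin: centre of its underside.
- bushing: Loose brass flanged bushing, 34 mm in diameter, 28 mm high, beside the fixture: leave alone. Origin: centre of its underside.
- ball_bearing: Loose ball bearing, 35 mm in diameter, 11 mm high, beside the fixture: leave alone. Origin: centre of its underside.
- bracket: Loose blue angle bracket, 40 x 30 x 35 mm, beside the fixture: leave alone. Origin: centre of its underside.
Mind the look-alikes: they are no part of the job. Leave any pink or turquoise look-alike of the pillow_block alone.

How it is judged:
By the outcome, as a careful person would: the job done as asked, in the order asked, and still so for the second after the job is handed in, with the robot touching nothing.
It also fails if it takes over 67 s, if anything falls off the work surface, if the arm or the gripper's body presses on something with over 40 N, if the wrist force passes 120 N, or if a joint passes its speed limit or range.

## Working session

There is one attempt and no reset: what is moved stays moved. The work goes in short steps, Python scripts to look and compute and a tool call to move; the robot and the scene stay as the last step left them, time stands still between calls to the robot, and variables do not carry over. Pictures are saved under pics/ and viewed, at most 10 in all, crops included, and the job is handed in when it is done.

Besides the shell and the picture viewer there is one more tool, called as name(argument=value, ...), one argument or row to a line, values as JSON. play_rows: Moves the arm, as the interface text tells. Its arguments: {"type":"object","properties":{"translation":{"type":"array","items":{"type":"array","items":{"type":"number","minimum":-1,"maximum":1}}},"twist":{"type":"array","items":{"type":"array","items":{"type":"number","minimum":-1,"maximum":1}}},"gripper":{"type":"array","items":{"type":"number"}}},"required":["translation","twist","gripper"]}

```bash
mkdir -p pics
cat > h.py <<'E'
import numpy as np, cv2
from bench import robot
def save(n,f):
    im=robot.snapshot(n); cv2.imwrite('pics/'+f,im[:,:,::-1]); return im
def proj(n,P):
    m=robot.camera_model(n);R=cv2.Rodrigues(np.array(m['rvec'],float))[0]
    c=np.atleast_2d(P)@R.T+np.array(m['tvec']).ravel();s=c[:,:2]/c[:,2:];s=s*(1+m['k1']*(s**2).sum(1,keepdims=True))
    K=np.array(m['camera_matrix']);return s@K[:2,:2].T+K[:2,2]
E
python3 - <<'E'
from h import *
a=save('scene','s1.png');b=save('side','d1.png');
cv2.imwrite('pics/both.png',cv2.resize(np.vstack([a,b])[:,:,::-1],(400,600)))
for n in ['scene','side']:
    for t in ['fixture','channel_end','pillow_block','hold_arm','press_bar','gear','bushing','ball_bearing','bracket']:
        for d in robot.spot_point(t,n)[:3]: print(n,t,np.round(d['centre'],4),round(d['score'],2),proj(n,d['centre']).round().tolist())
o=robot.get_obs();print(o['time'],o['tool_pos'],o['ee_rot'],o['wrist_force'])
E
```

```text
scene fixture [ 0.5449  0.0439 -0.0008] 0.69 [[275.0, 254.0]]
scene channel_end [0.4311 0.0633 0.0127] 0.74 [[232.0, 277.0]]
scene channel_end [0.567  0.0353 0.0396] 0.44 [[285.0, 233.0]]
scene pillow_block [ 0.3911 -0.1042 -0.0012] 0.81 [[303.0, 334.0]]
scene pillow_block [ 0.4954 -0.1127  0.0012] 0.72 [[337.0, 297.0]]
scene pillow_block [0.4849 0.0547 0.0148] 0.7 [[253.0, 262.0]]
scene hold_arm [0.5682 0.0381 0.0407] 0.61 [[284.0, 231.0]]
scene hold_arm [ 0.4726  0.1618 -0.0029] 0.55 [[204.0, 255.0]]
scene press_bar [0.6277 0.0282 0.1157] 0.62 [[305.0, 186.0]]
scene gear [ 0.5544  0.1517 -0.0036] 0.72 [[234.0, 236.0]]
scene bushing [ 0.4729  0.1641 -0.003 ] 0.82 [[204.0, 254.0]]
scene bushing [0.4284 0.0662 0.0091] 0.5 [[230.0, 279.0]]
scene ball_bearing [ 0.4827 -0.033   0.0017] 0.78 [[294.0, 285.0]]
scene bracket [ 5.912e-01 -6.280e-02  3.000e-04] 0.71 [[336.0, 259.0]]
side fixture [ 0.5463  0.0469 -0.0023] 0.9 [[277.0, 241.0]]
side channel_end [0.4355 0.0634 0.0085] 0.62 [[226.0, 233.0]]
side pillow_block [ 0.3922 -0.102   0.002 ] 0.92 [[200.0, 296.0]]
side pillow_block [ 0.4984 -0.1152  0.0026] 0.79 [[256.0, 300.0]]
side pillow_block [0.482  0.0537 0.0119] 0.7 [[247.0, 235.0]]
side hold_arm [0.5689 0.0413 0.045 ] 0.94 [[289.0, 226.0]]
side press_bar [0.633  0.026  0.1139] 0.84 [[323.0, 205.0]]
side press_bar [0.4356 0.0655 0.0134] 0.28 [[226.0, 231.0]]
side gear [0.5493 0.1482 0.0018] 0.52 [[276.0, 209.0]]
side gear [0.4339 0.0629 0.0115] 0.35 [[225.0, 233.0]]
side ball_bearing [ 0.478  -0.0361  0.0019] 0.7 [[245.0, 269.0]]
side ball_bearing [0.4727 0.1621 0.0015] 0.35 [[244.0, 206.0]]
side bracket [ 0.589  -0.0635  0.0033] 0.76 [[302.0, 278.0]]
1.0 [0.12046455 0.5366524  0.40470728] [ 3.14147904e+00 -1.12204691e-06  2.92078855e+00] [-0.39668514 -0.7420775  -1.03385204]
```

View pics/s1.png

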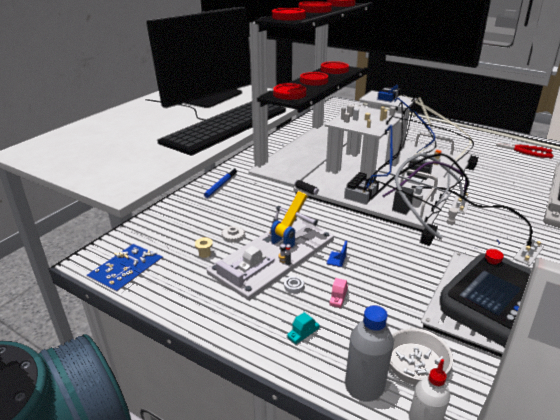

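View pics/d1.png

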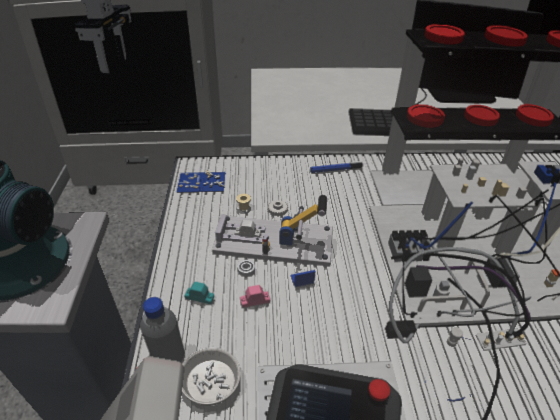

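Candidates for the block: turquoise (303,334), pink (337,297), and grey (253,262) in the scene picture. The grey one sits in the fixture's channel and is the aluminium block; the other two are look-alikes. The arm leans back with its roller at (305,186), the end wall is at (232,277), and the channel runs towards the robot. I'll move over it for a close wrist view.

play_rows(
  translation=[
    [-0.78, -0.6, 0],
    [-0.78, -0.6, 0],
    [-0.78, -0.6, 0],
    [-0.78, -0.6, 0],
    [-0.78, -0.6, 0],
    [-0.78, -0.6, 0],
    [-0.78, -0.6, 0],
    [-0.78, -0.6, 0],
  ],
  twist=[
    [0, 0, 0],
    [0, 0, 0],
    [0, 0, 0],
    [0, 0, 0],
    [0, 0, 0],
    [0, 0, 0],
    [0, 0, 0],
    [0, 0, 0],
  ],
  gripper=[-1, -1, -1, -1, -1, -1, -1, -1],
)

```text
time: 1.8
tool_pos: [0.3226, 0.2932, 0.4049]
ee_rot: [3.141, 0.001, 2.921]
wrist_force: [0.5, 0.7, -0.1]
width: 0.0336
finger_force: 0.0
```

play_rows(
  translation=[
    [-0.78, -0.6, 0],
    [-0.78, -0.6, 0],
    [-0.78, -0.6, 0],
    [-0.78, -0.6, 0],
    [-0.78, -0.6, 0],
    [-0.78, -0.6, 0],
    [-0.78, -0.6, 0],
    [0, 0, 0],
  ],
  twist=[
    [0, 0, 0],
    [0, 0, 0],
    [0, 0, 0],
    [0, 0, 0],
    [0, 0, 0],
    [0, 0, 0],
    [0, 0, 0],
    [0, 0, 0],
  ],
  gripper=[-1, -1, -1, -1, -1, -1, -1, -1],
)

```text
time: 2.6
tool_pos: [0.5003, 0.0797, 0.404]
ee_rot: [-3.14, 0.0, 2.915]
wrist_force: [0.3, 0.6, -0.3]
width: 0.0003
finger_force: 0.0
```

Run:
```python
from h import *
a=save('wrist','w1.png')
for t in ['fixture','channel_end','pillow_block','hold_arm','press_bar']:
    for d in robot.spot_point(t,'wrist')[:2]: print(t,np.round(d['centre'],4),round(d['score'],2),proj('wrist',d['centre']).round().tolist())
o=robot.get_obs();print(o['time'],o['tool_pos'],o['ee_rot'],o['wrist_force'],o['width'])
```

```text
fixture [ 0.541   0.0387 -0.0011] 0.93 [[255.0, 233.0]]
fixture [4.751e-01 1.656e-01 3.000e-04] 0.35 [[342.0, 161.0]]
channel_end [0.4313 0.0629 0.0106] 0.68 [[252.0, 145.0]]
pillow_block [0.4811 0.0528 0.0102] 0.94 [[253.0, 188.0]]
pillow_block [ 0.3905 -0.1018 -0.0017] 0.56 [[113.0, 142.0]]
2.9 [0.49761183 0.08387256 0.40495793] [3.14115460e+00 2.72834894e-04 2.92250208e+00] [-0.22732504 -0.25412639 -0.11471716] 0.0005423323357292714
```

View pics/w1.png

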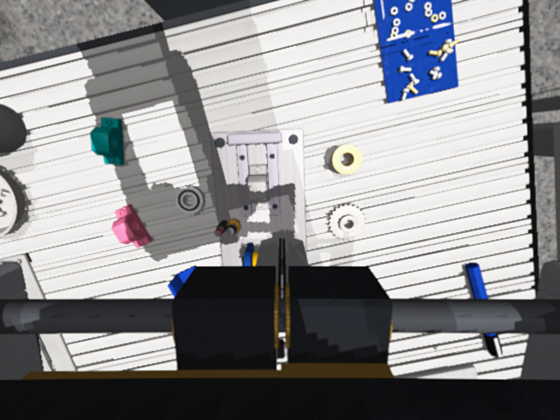

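The wrist view shows the fixture's end wall at about (255,140), the block at (258,183), and the stop screw and buffer at (228,228). I'll fit the fixture pose and check it as an overlay.

```bash
cat >> h.py <<'E'
def F(o,yaw,p):
    c,s=np.cos(yaw),np.sin(yaw);p=np.atleast_2d(np.array(p,float))/1000
    return np.c_[o[0]+c*p[:,0]-s*p[:,1],o[1]+s*p[:,0]+c*p[:,1],p[:,2]]
E
python3 - <<'E'
from h import *
X=np.array([110,110,110,0,0,0,-25,-25,-92,-92])/1000
P=np.array([[.4311,.0633],[.4355,.0634],[.4313,.0629],[.5449,.0439],[.5463,.0469],[.541,.0387],[.5682,.0381],[.5689,.0413],[.6277,.0282],[.633,.026]])
m=P.mean(0);xm=X.mean();v=((X-xm)[:,None]*(P-m)).sum(0);yaw=np.arctan2(v[1],v[0]);d=np.array([np.cos(yaw),np.sin(yaw)]);o=m-xm*d
print(o,yaw,np.linalg.norm(v)/((X-xm)**2).sum())
b=np.array([.483,.0535])-o;print('block x,y',b@d,b@[-d[1],d[0]])
def ov(n,f,u0,v0,w,h,k):
    im=cv2.imread(f)[v0:v0+h,u0:u0+w];im=cv2.resize(im,None,fx=k,fy=k,interpolation=cv2.INTER_CUBIC)
    def L(pts,c):
        q=((proj(n,F(o,yaw,pts))-[u0,v0]+.5)*k).astype(int);cv2.polylines(im,[q],False,c,1)
    L([[-120,-55,12],[125,-55,12],[125,55,12],[-120,55,12],[-120,-55,12]],(0,0,255))
    L([[110,-30,38],[110,30,38]],(0,255,0));L([[24,11.5,19],[110,11.5,19],[110,-11.5,19],[24,-11.5,19]],(255,0,0))
    L([[14,34,0],[14,34,54]],(255,0,255));L([[-25,0,45],[-92,0,112]],(255,255,0))
    return im
cv2.imwrite('pics/ow.png',ov('wrist','pics/w1.png',205,115,110,140,4))
a=ov('scene','pics/s1.png',200,170,145,130,4);b=ov('side','pics/d1.png',205,190,145,80,4)
cv2.imwrite('pics/oo.png',cv2.resize(np.vstack([a,b]),None,fx=.7,fy=.7) )
E
```

```text
[0.54223702 0.04356303] 2.962832895936524 1.0016652287477323
block x,y 0.06005996513548172 0.000754266879801037
```

View pics/ow.png

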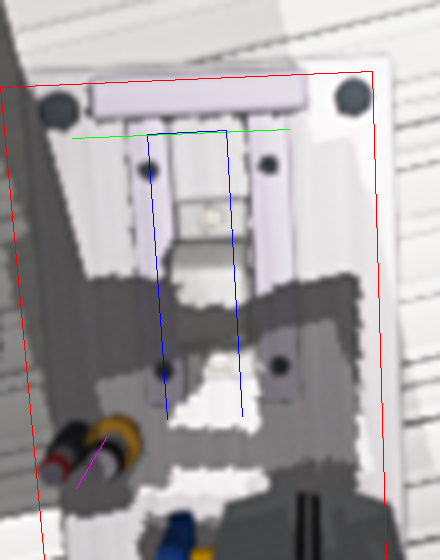

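View pics/oo.png

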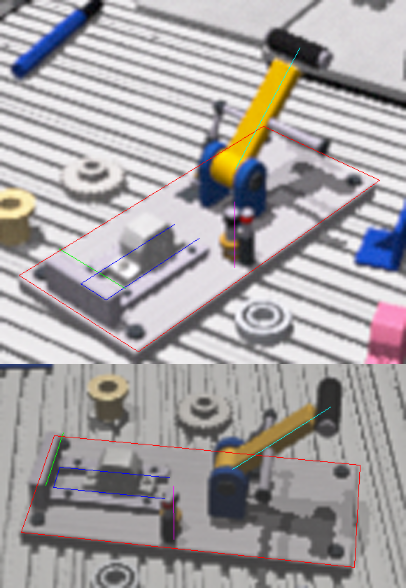

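The scene and side overlays fit to within a few mm. The wrist picture was taken before the arm had settled, so I'll retake it now that it's still and solve from points.

Run:
```python
from h import *
o,yaw=[.54224,.04356],2.9628
a=save('wrist','w2.png');ob=robot.get_obs();print(ob['time'],ob['tool_pos'],ob['ee_rot'])
for t in ['fixture','channel_end','pillow_block','pillow_block']:
    for d in robot.spot_point(t,'wrist')[:2]: print(t,np.round(d['centre'],4),round(d['score'],2))
n='wrist';u0,v0,k=200,115,5
im=cv2.imread('pics/w2.png')[v0:v0+118,u0:u0+115];im=cv2.resize(im,None,fx=k,fy=k,interpolation=cv2.INTER_CUBIC)
def L(pts,c):
    q=((proj(n,F(o,yaw,pts))-[u0,v0]+.5)*k).astype(int);cv2.polylines(im,[q],False,c,1)
L([[-120,-55,12],[125,-55,12],[125,55,12],[-120,55,12],[-120,-55,12]],(0,0,255))
L([[110,-30,38],[110,30,38]],(0,255,0));L([[24,11.5,19],[110,11.5,19],[110,-11.5,19],[24,-11.5,19]],(255,0,0))
L([[14,34,0],[14,34,54]],(255,0,255))
cv2.imwrite('pics/ow2.png',im)
```

```text
2.95 [0.49762313 0.0838768  0.40495664] [3.14120160e+00 3.56508903e-04 2.92258325e+00]
fixture [ 0.5436  0.041  -0.0013] 0.76
channel_end [0.4319 0.0598 0.0086] 0.68
pillow_block [ 0.3915 -0.1046 -0.0026] 0.97
pillow_block [0.4782 0.0562 0.0115] 0.65
pillow_block [ 0.3915 -0.1046 -0.0026] 0.97
pillow_block [0.4782 0.0562 0.0115] 0.65
```

View pics/ow2.png

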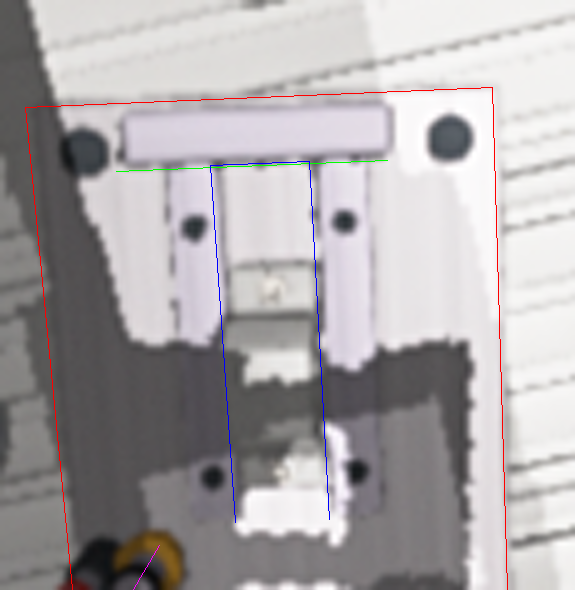

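The overlay now agrees within about 1–2 mm (wall edge at row 163, channel edges about 1 mm to −y). The block is about 22 mm short of home. I'll go down behind it with the fingers closed.

play_rows(
  translation=[
    [0, 0, 0],
    [-0.98, -0.77, 0],
    [0, 0, 1],
    [0, 0, 1],
    [0, 0, 1],
    [0, 0, 0.8],
    [0, 0, 0],
    [0, 0, 0],
  ],
  twist=[
    [0, 0, -0.4],
    [0, 0, 0],
    [0, 0, 0],
    [0, 0, 0],
    [0, 0, 0],
    [0, 0, 0],
    [0, 0, 0],
    [0, 0, 0],
  ],
  gripper=[-1, -1, -1, -1, -1, -1, -1, -1],
)

```text
time: 3.95
tool_pos: [0.5314, 0.0457, 0.253]
ee_rot: [3.142, -0.0, 2.961]
wrist_force: [0.4, 0.1, 0.2]
width: 0.0003
finger_force: 0.0
```

```bash
cat >> h.py <<'E'
def st(o=(.5424,.0445),yaw=2.9628):
    ob=robot.get_obs();d=np.array(ob['tool_pos'])-[o[0],o[1],0];c,s=np.cos(yaw),np.sin(yaw)
    f=np.array(ob['wrist_force'])
    print('t',ob['time'],'tip fix mm',np.round([1e3*(c*d[0]+s*d[1]),1e3*(-s*d[0]+c*d[1]),1e3*d[2]-199],1),'rot',np.round(ob['ee_rot'],4),'Ffix',np.round([c*f[0]+s*f[1],-s*f[0]+c*f[1],f[2]],1))
E
python3 -c "from h import *;st()"
```

```text
t 3.95 tip fix mm [11.1  0.7 54. ] rot [ 3.1416e+00 -4.0000e-04  2.9611e+00] Ffix [-0.4 -0.1  0.2]
```

play_rows(
  translation=[
    [0, 0, 0.4],
    [0, 0, 0.4],
    [0, 0, 0],
    [0.1, 0, 0],
    [0.1, 0, 0],
    [0.1, 0, 0],
    [0, 0, 0],
    [0, 0, 0],
  ],
  twist=[
    [0, 0, 0],
    [0, 0, 0],
    [0, 0, 0],
    [0, 0, 0],
    [0, 0, 0],
    [0, 0, 0],
    [0, 0, 0],
    [0, 0, 0],
  ],
  gripper=[-1, -1, -1, -1, -1, -1, -1, -1],
)

```text
time: 4.75
tool_pos: [0.5195, 0.0478, 0.2212]
ee_rot: [3.141, 0.001, 2.961]
wrist_force: [0.3, 0.4, -0.6]
width: 0.0008
finger_force: 0.0
```

```bash
python3 -c "from h import *;st()"
```

```text
t 4.75 tip fix mm [23.2  0.9 22.2] rot [3.1414e+00 1.0000e-03 2.9609e+00] Ffix [-0.2 -0.5 -0.6]
```

play_rows(
  translation=[
    [0.06, 0, 0],
    [0.06, 0, 0],
    [0.06, 0, 0],
    [0.06, 0, 0],
    [0.06, 0, 0],
    [0.06, 0, 0],
    [0, 0, 0],
    [0, 0, 0],
  ],
  twist=[
    [0, 0, 0],
    [0, 0, 0],
    [0, 0, 0],
    [0, 0, 0],
    [0, 0, 0],
    [0, 0, 0],
    [0, 0, 0],
    [0, 0, 0],
  ],
  gripper=[-1, -1, -1, -1, -1, -1, -1, -1],
)

```text
time: 5.55
tool_pos: [0.5051, 0.0504, 0.2207]
ee_rot: [3.142, -0.0, 2.961]
wrist_force: [0.6, -0.1, 1.7]
width: 0.0005
finger_force: 0.5
```

```bash
python3 -c "from h import *;st();save('wrist','w3.png')"
```

```text
t 5.55 tip fix mm [37.7  0.9 21.7] rot [ 3.1415e+00 -4.0000e-04  2.9609e+00] Ffix [-0.6 -0.1  1.7]
```

play_rows(
  translation=[
    [0.05, 0, 0],
    [0.05, 0, 0],
    [0.05, 0, 0],
    [0, 0, 0],
  ],
  twist=[
    [0, 0, 0],
    [0, 0, 0],
    [0, 0, 0],
    [0, 0, 0],
  ],
  gripper=[-1, -1, -1, -1],
)

```text
time: 6.0
tool_pos: [0.4992, 0.0514, 0.2207]
ee_rot: [3.141, -0.0, 2.961]
wrist_force: [0.5, 0.0, 0.7]
width: 0.0009
finger_force: 0.6
```

play_rows(
  translation=[
    [0.025, 0, 0],
    [0.025, 0, 0],
    [0, 0, 0],
  ],
  twist=[
    [0, 0, 0],
    [0, 0, 0],
    [0, 0, 0],
  ],
  gripper=[-1, -1, -1],
)

```text
time: 6.3
tool_pos: [0.4974, 0.0518, 0.2207]
ee_rot: [3.141, -0.0, 2.961]
wrist_force: [1.8, -0.5, 1.3]
width: 0.0003
finger_force: 0.7
```

play_rows(
  translation=[
    [0.025, 0, 0],
    [0, 0, 0],
  ],
  twist=[
    [0, 0, 0],
    [0, 0, 0],
  ],
  gripper=[-1, -1],
)

```text
time: 6.5
tool_pos: [0.4964, 0.0519, 0.2207]
ee_rot: [3.142, -0.0, 2.961]
wrist_force: [0.9, -0.3, 0.8]
width: 0.0009
finger_force: 0.7
```

```bash
python3 -c "from h import *;st()"
```

```text
t 6.5 tip fix mm [46.6  0.9 21.7] rot [ 3.1415 -0.      2.9608] Ffix [-0.9  0.1  0.8]
```

Nearly there; continuing in 0.5 mm steps until the wall is felt.

play_rows(
  translation=[
    [0.0125, 0, 0],
    [0.0125, 0, 0],
    [0, 0, 0],
  ],
  twist=[
    [0, 0, 0],
    [0, 0, 0],
    [0, 0, 0],
  ],
  gripper=[-1, -1, -1],
)

```text
time: 6.8
tool_pos: [0.4955, 0.0521, 0.2207]
ee_rot: [3.141, 0.0, 2.961]
wrist_force: [2.1, -0.7, 1.0]
width: 0.0004
finger_force: 0.7
```

play_rows(
  translation=[
    [0.0125, 0, 0],
    [0, 0, 0],
  ],
  twist=[
    [0, 0, 0],
    [0, 0, 0],
  ],
  gripper=[-1, -1],
)

```text
time: 7.0
tool_pos: [0.495, 0.0522, 0.2207]
ee_rot: [3.142, 0.0, 2.961]
wrist_force: [0.5, -0.6, 1.2]
width: 0.0004
finger_force: 0.8
```

```bash
python3 -c "from h import *;st()"
```

```text
t 7.0 tip fix mm [48.1  0.9 21.7] rot [3.1415e+00 1.0000e-04 2.9608e+00] Ffix [-0.6  0.5  1.2]
```

play_rows(
  translation=[
    [0.0125, 0, 0],
    [0, 0, 0],
  ],
  twist=[
    [0, 0, 0],
    [0, 0, 0],
  ],
  gripper=[-1, -1],
)

```text
time: 7.2
tool_pos: [0.4945, 0.0523, 0.2207]
ee_rot: [3.142, -0.0, 2.961]
wrist_force: [1.1, -0.6, 0.8]
width: 0.0004
finger_force: 0.8
```

play_rows(
  translation=[
    [0.0125, 0, 0],
    [0, 0, 0],
  ],
  twist=[
    [0, 0, 0],
    [0, 0, 0],
  ],
  gripper=[-1, -1],
)

```text
time: 7.4
tool_pos: [0.494, 0.0524, 0.2207]
ee_rot: [3.142, 0.0, 2.961]
wrist_force: [0.9, -0.0, 0.6]
width: 0.0005
finger_force: 0.8
```

```bash
python3 -c "from h import *;st()"
```

```text
t 7.4 tip fix mm [49.1  0.9 21.7] rot [3.1415 0.     2.9608] Ffix [-0.8 -0.1  0.6]
```

play_rows(
  translation=[
    [0.0125, 0, 0],
    [0, 0, 0],
  ],
  twist=[
    [0, 0, 0],
    [0, 0, 0],
  ],
  gripper=[-1, -1],
)

```text
time: 7.6
tool_pos: [0.4935, 0.0525, 0.2207]
ee_rot: [3.142, 0.0, 2.961]
wrist_force: [1.3, -0.6, 1.3]
width: 0.0003
finger_force: 0.8
```

play_rows(
  translation=[
    [0.0125, 0, 0],
    [0, 0, 0],
  ],
  twist=[
    [0, 0, 0],
    [0, 0, 0],
  ],
  gripper=[-1, -1],
)

```text
time: 7.8
tool_pos: [0.4932, 0.0525, 0.2208]
ee_rot: [3.141, 0.001, 2.961]
wrist_force: [2.9, -0.2, 1.7]
width: 0.0009
finger_force: 0.9
```

play_rows(
  translation=[
    [0.0125, 0, 0],
    [0, 0, 0],
  ],
  twist=[
    [0, 0, 0],
    [0, 0, 0],
  ],
  gripper=[-1, -1],
)

```text
time: 8.0
tool_pos: [0.4927, 0.0526, 0.2209]
ee_rot: [3.141, 0.001, 2.961]
wrist_force: [2.3, -0.7, 0.4]
width: 0.0003
finger_force: 1.2
```

Run:
```python
from h import *
st();save('wrist','w4.png')
for c in ['wrist','side']:
    if c=='side': save('side','d4.png')
    print(c,[(np.round(d['centre'],4),round(d['score'],2)) for d in robot.spot_point('pillow_block',c)])
```

```text
t 8.0 tip fix mm [50.3  0.8 21.9] rot [3.1414e+00 1.1000e-03 2.9608e+00] Ffix [-2.4  0.3  0.4]
wrist [(array([ 0.3947, -0.1057, -0.0038]), 0.63), (array([0.4591, 0.0609, 0.0127]), 0.62)]
side [(array([ 0.3948, -0.0999,  0.0011]), 0.7), (array([0.4592, 0.0592, 0.0126]), 0.63), (array([ 0.4989, -0.1151,  0.0034]), 0.59)]
```

play_rows(
  translation=[
    [0.0125, 0, 0],
    [0, 0, 0],
  ],
  twist=[
    [0, 0, 0],
    [0, 0, 0],
  ],
  gripper=[-1, -1],
)

```text
time: 8.4
tool_pos: [0.4923, 0.0527, 0.221]
ee_rot: [3.141, 0.001, 2.961]
wrist_force: [3.1, -1.2, 1.0]
width: 0.0003
finger_force: 1.6
```

play_rows(
  translation=[
    [0.0125, 0, 0],
    [0, 0, 0],
  ],
  twist=[
    [0, 0, 0],
    [0, 0, 0],
  ],
  gripper=[-1, -1],
)

```text
time: 8.6
tool_pos: [0.4919, 0.0528, 0.2211]
ee_rot: [3.141, 0.002, 2.961]
wrist_force: [4.3, -0.3, 1.7]
width: 0.0003
finger_force: 2.0
```

play_rows(
  translation=[
    [0.0125, 0, 0],
    [0, 0, 0],
  ],
  twist=[
    [0, 0, 0],
    [0, 0, 0],
  ],
  gripper=[-1, -1],
)

```text
time: 8.8
tool_pos: [0.4915, 0.0529, 0.2213]
ee_rot: [3.141, 0.002, 2.961]
wrist_force: [5.1, 0.1, 2.1]
width: 0.0005
finger_force: 2.3
```

```bash
python3 -c "from h import *;st()"
```

```text
t 8.8 tip fix mm [51.5  0.8 22.3] rot [3.1413e+00 2.3000e-03 2.9608e+00] Ffix [-5.  -1.   2.1]
```

play_rows(
  translation=[
    [0.0125, 0, 0],
    [0.0125, 0, 0],
    [0, 0, 0],
    [0, 0, 0],
  ],
  twist=[
    [0, 0, 0],
    [0, 0, 0],
    [0, 0, 0],
    [0, 0, 0],
  ],
  gripper=[-1, -1, -1, -1],
)

```text
time: 9.2
tool_pos: [0.4908, 0.053, 0.2215]
ee_rot: [3.141, 0.003, 2.961]
wrist_force: [6.0, -0.3, 2.0]
width: 0.0005
finger_force: 2.5
```

play_rows(
  translation=[
    [-0.2, 0, 0],
    [-0.3, 0, 0],
    [0, 0, -0.8],
    [0, 0, -0.8],
    [0, 0, -0.8],
    [0, 0, -0.9],
    [0, 0, 0],
    [0, 0, 0],
  ],
  twist=[
    [0, 0, 0],
    [0, 0, 0],
    [0, 0, 0],
    [0, 0, 0],
    [0, 0, 0],
    [0, 0, 0],
    [0, 0, 0],
    [0, 0, 0],
  ],
  gripper=[-1, -1, -1, -1, -1, -1, -1, -1],
)

```text
time: 10.0
tool_pos: [0.5099, 0.0494, 0.3523]
ee_rot: [3.142, -0.001, 2.961]
wrist_force: [0.2, 0.3, -0.1]
width: 0.0002
finger_force: 0.0
```

Run:
```python
from h import *
st();n='wrist';save(n,'w5.png')
for t in ['fixture','channel_end','pillow_block']: print(t,[(np.round(d['centre'],4),round(d['score'],2)) for d in robot.spot_point(t,n)])
u0,v0=[int(x)-60 for x in proj(n,F((.5424,.0445),2.9628,[83,0,30]))[0]];v0=max(v0,0);u0=max(u0,0);k=5
im=cv2.resize(cv2.imread('pics/w5.png')[v0:v0+115,u0:u0+130],None,fx=k,fy=k,interpolation=cv2.INTER_CUBIC);cv2.imwrite('pics/c5.png',im);print(u0,v0)
```

```text
t 10.0 tip fix mm [ 32.8   0.9 153.3] rot [ 3.1416e+00 -1.3000e-03  2.9608e+00] Ffix [-0.2 -0.3 -0.1]
fixture [(array([ 5.412e-01,  4.110e-02, -5.000e-04]), 0.61)]
channel_end [(array([0.6352, 0.0295, 0.1126]), 0.4)]
pillow_block [(array([0.4541, 0.0595, 0.0144]), 0.74), (array([ 0.3948, -0.1034, -0.0035]), 0.69)]
221 99
```

View pics/c5.png

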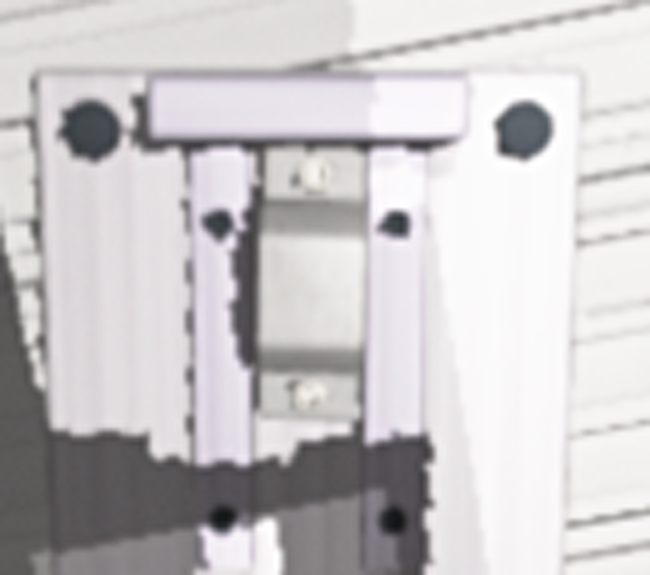

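The crop shows the block's foot at (312,145) flush against the wall face, so it's home. Now over and behind the arm's roller.

play_rows(
  translation=[
    [-0.95, 0, 0],
    [-0.95, 0, 0],
    [-0.95, 0, 0],
    [-0.95, 0, 0],
    [0, 0, 0],
    [0, 0, 0],
  ],
  twist=[
    [0, 0, 0],
    [0, 0, 0],
    [0, 0, 0],
    [0, 0, 0],
    [0, 0, 0],
    [0, 0, 0],
  ],
  gripper=[-1, -1, -1, -1, -1, -1],
)

```text
time: 10.8
tool_pos: [0.6595, 0.022, 0.3498]
ee_rot: [-3.141, -0.005, 2.96]
wrist_force: [-0.7, 0.4, 0.1]
width: 0.0001
finger_force: 0.0
```

```bash
python3 -c "from h import *;st()"
```

```text
t 10.8 tip fix mm [-119.2    1.3  150.8] rot [-3.1412 -0.0053  2.9605] Ffix [ 0.7 -0.3  0.1]
```

play_rows(
  translation=[
    [0, 0, 0.55],
    [0, 0, 0.55],
    [0, 0, 0],
    [0.1, 0, 0],
    [0.1, 0, 0],
    [0.1, 0, 0],
    [0, 0, 0],
  ],
  twist=[
    [0, 0, 0],
    [0, 0, 0],
    [0, 0, 0],
    [0, 0, 0],
    [0, 0, 0],
    [0, 0, 0],
    [0, 0, 0],
  ],
  gripper=[-1, -1, -1, -1, -1, -1, -1],
)

```text
time: 11.5
tool_pos: [0.6481, 0.0243, 0.3117]
ee_rot: [3.141, 0.009, 2.961]
wrist_force: [4.5, 0.2, 1.5]
width: 0.0006
finger_force: 2.4
```

```bash
python3 -c "from h import *;st()"
```

```text
t 11.5 tip fix mm [-107.6    1.1  112.7] rot [3.1407 0.0088 2.9608] Ffix [-4.4 -1.   1.5]
```

play_rows(
  translation=[
    [0, 0, 0],
    [0, 0, 0],
  ],
  twist=[
    [0, 0, 0],
    [0, 0, 0],
  ],
  gripper=[-1, -1],
)

```text
time: 11.7
tool_pos: [0.6484, 0.0242, 0.311]
ee_rot: [3.141, 0.007, 2.961]
wrist_force: [5.5, -0.6, 1.1]
width: 0.0006
finger_force: 2.8
```

Run:
```python
from h import *
st();print(np.round(robot.get_obs()['joint_positions'],3))
im=save('side','d6.png')[175:275,210:360];a=cv2.resize(im,(750,500),interpolation=cv2.INTER_CUBIC);cv2.imwrite('pics/c6.png',a[:,:,::-1])
```

```text
t 11.7 tip fix mm [-107.9    1.2  112. ] rot [3.1407 0.0073 2.9607] Ffix [-5.5 -0.3  1.1]
[-0.05   0.337  1.261 -0.     1.537 -1.44 ]
```

View pics/c6.png

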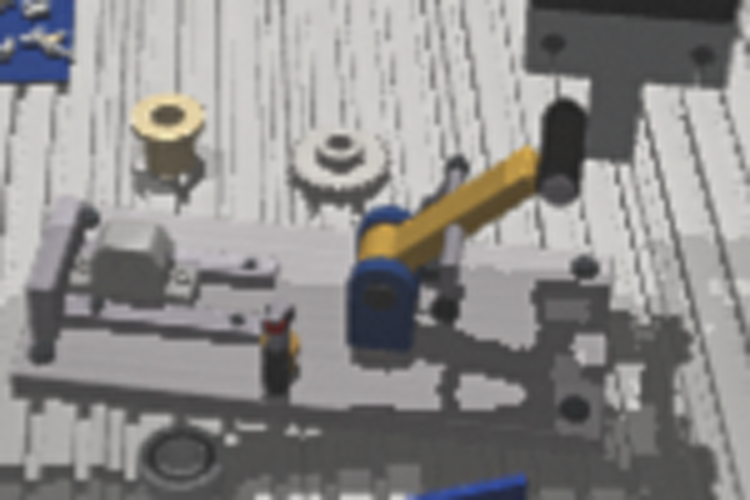

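The fingers are in contact behind the roller, with the tips near its centre height. I'll back off, lower about 9 mm, then push.

play_rows(
  translation=[
    [-0.15, 0, 0],
    [0, 0, 0.24],
    [0, 0, 0],
    [0.1, 0, 0],
    [0.1, 0, 0],
    [0.05, 0, 0],
    [0, 0, 0],
  ],
  twist=[
    [0, 0, 0],
    [0, 0, 0],
    [0, 0, 0],
    [0, 0, 0],
    [0, 0, 0],
    [0, 0, 0],
    [0, 0, 0],
  ],
  gripper=[-1, -1, -1, -1, -1, -1, -1],
)

```text
time: 12.45
tool_pos: [0.6446, 0.0246, 0.3008]
ee_rot: [3.141, 0.008, 2.961]
wrist_force: [5.6, -0.4, -0.7]
width: 0.0002
finger_force: 3.3
```

```bash
python3 -c "from h import *;st()"
```

```text
t 12.45 tip fix mm [-104.1    1.4  101.8] rot [3.1414 0.0081 2.9605] Ffix [-5.6 -0.6 -0.7]
```

play_rows(
  translation=[
    [0.1, 0, -0.08],
    [0.1, 0, -0.08],
    [0.1, 0, -0.06],
    [0.1, 0, -0.06],
    [0.1, 0, -0.05],
    [0.1, 0, -0.05],
    [0.1, 0, -0.04],
    [0.1, 0, -0.04],
  ],
  twist=[
    [0, 0, 0],
    [0, 0, 0],
    [0, 0, 0],
    [0, 0, 0],
    [0, 0, 0],
    [0, 0, 0],
    [0, 0, 0],
    [0, 0, 0],
  ],
  gripper=[-1, -1, -1, -1, -1, -1, -1, -1],
)

```text
time: 13.25
tool_pos: [0.612, 0.0307, 0.3182]
ee_rot: [-3.142, 0.002, 2.961]
wrist_force: [3.2, -1.6, 0.2]
width: -0.0002
finger_force: 2.0
```

```bash
python3 -c "from h import *;st()"
```

```text
t 13.25 tip fix mm [-71.    1.2 119.2] rot [-3.1416e+00  2.1000e-03  2.9606e+00] Ffix [-3.4  1.   0.2]
```

play_rows(
  translation=[
    [0.1, 0, -0.04],
    [0.1, 0, -0.03],
    [0.1, 0, -0.02],
    [0.1, 0, -0.02],
    [0.1, 0, -0.02],
    [0.1, 0, 0],
    [0.1, 0, 0],
    [0.1, 0, 0],
  ],
  twist=[
    [0, 0, 0],
    [0, 0, 0],
    [0, 0, 0],
    [0, 0, 0],
    [0, 0, 0],
    [0, 0, 0],
    [0, 0, 0],
    [0, 0, 0],
  ],
  gripper=[-1, -1, -1, -1, -1, -1, -1, -1],
)

```text
time: 14.05
tool_pos: [0.58, 0.0366, 0.3225]
ee_rot: [-3.141, -0.001, 2.961]
wrist_force: [1.4, -1.7, 0.4]
width: 0.0005
finger_force: 0.7
```

```bash
python3 -c "from h import *;st()"
```

```text
t 14.05 tip fix mm [-38.4   1.1 123.5] rot [-3.1415e+00 -1.0000e-03  2.9608e+00] Ffix [-1.7  1.4  0.4]
```

play_rows(
  translation=[
    [0.1, 0, 0],
    [0.1, 0, 0],
    [0.1, 0, 0],
    [0.1, 0, 0],
    [0.1, 0, 0],
    [0.1, 0, 0],
    [0, 0, 0],
    [0, 0, 0],
  ],
  twist=[
    [0, 0, 0],
    [0, 0, 0],
    [0, 0, 0],
    [0, 0, 0],
    [0, 0, 0],
    [0, 0, 0],
    [0, 0, 0],
    [0, 0, 0],
  ],
  gripper=[-1, -1, -1, -1, -1, -1, -1, -1],
)

```text
time: 14.85
tool_pos: [0.5568, 0.0409, 0.3227]
ee_rot: [3.141, 0.0, 2.961]
wrist_force: [1.0, 0.3, 0.1]
width: 0.0002
finger_force: 0.0
```

Run:
```python
from h import *
st();save('side','d7.png')
print([(np.round(d['centre'],4),round(d['score'],2)) for d in robot.spot_point('press_bar','side')])
```

```text
t 14.85 tip fix mm [-14.8   0.9 123.7] rot [3.1414 0.     2.9609] Ffix [-0.9 -0.5  0.1]
[(array([0.5211, 0.0442, 0.1239]), 0.84)]
```

The roller has gone over centre and was falling at the moment of the picture. I'll wait a moment, then move above it.

play_rows(
  translation=[
    [0, 0, 0],
    [0, 0, 0],
    [0, 0, 0],
    [0, 0, 0],
    [0, 0, 0],
    [0, 0, 0],
  ],
  twist=[
    [0, 0, 0],
    [0, 0, 0],
    [0, 0, 0],
    [0, 0, 0],
    [0, 0, 0],
    [0, 0, 0],
  ],
  gripper=[-1, -1, -1, -1, -1, -1],
)

```text
time: 15.55
tool_pos: [0.557, 0.0408, 0.3227]
ee_rot: [3.142, 0.0, 2.961]
wrist_force: [-0.7, 0.2, 0.2]
width: 0.0006
finger_force: 0.0
```

Run:
```python
from h import *
st();d=np.array
for n in ['side','scene']:
    im=save(n,n+'8.png')
    for q in robot.spot_point('press_bar',n):
        p=d(q['centre'])-[.5424,.0445,0];c,s=np.cos(2.9628),np.sin(2.9628);print(n,np.round([c*p[0]+s*p[1],-s*p[0]+c*p[1],p[2]],4),round(q['score'],2))
```

```text
t 15.55 tip fix mm [-15.    1.  123.7] rot [3.1415e+00 1.0000e-04 2.9608e+00] Ffix [ 0.7 -0.1  0.2]
side [0.0649 0.0031 0.0736] 0.91
scene [0.0709 0.0003 0.0722] 0.77
```

The arm is down on its buffer, with the roller at x≈67, z≈73 as expected. Going above it.

play_rows(
  translation=[
    [0.7, 0, 0],
    [0.7, 0, 0],
    [0.7, 0, 0],
    [0, 0, 0],
    [0, 0, 0.4],
    [0, 0, 0.4],
    [0, 0, 0],
    [0, 0, 0],
  ],
  twist=[
    [0, 0, 0],
    [0, 0, 0],
    [0, 0, 0],
    [0, 0, 0],
    [0, 0, 0],
    [0, 0, 0],
    [0, 0, 0],
    [0, 0, 0],
  ],
  gripper=[-1, -1, -1, -1, -1, -1, -1, -1],
)

```text
time: 16.55
tool_pos: [0.4748, 0.0559, 0.2908]
ee_rot: [3.142, -0.0, 2.961]
wrist_force: [-0.5, 0.4, -0.2]
width: 0.0007
finger_force: 0.0
```

```bash
python3 -c "from h import *;st()"
```

```text
t 16.55 tip fix mm [68.5  0.8 91.8] rot [ 3.1416e+00 -1.0000e-04  2.9607e+00] Ffix [ 0.5 -0.3 -0.2]
```

play_rows(
  translation=[
    [0, 0, 0.05],
    [0, 0, 0.05],
    [0, 0, 0.05],
    [0, 0, 0.05],
    [0, 0, 0],
  ],
  twist=[
    [0, 0, 0],
    [0, 0, 0],
    [0, 0, 0],
    [0, 0, 0],
    [0, 0, 0],
  ],
  gripper=[-1, -1, -1, -1, -1],
)

```text
time: 17.05
tool_pos: [0.4742, 0.056, 0.2824]
ee_rot: [-3.142, -0.001, 2.961]
wrist_force: [-0.3, 0.5, 1.5]
width: 0.0006
finger_force: 0.0
```

```bash
python3 -c "from h import *;st()"
```

```text
t 17.05 tip fix mm [69.1  0.8 83.4] rot [-3.1416e+00 -5.0000e-04  2.9608e+00] Ffix [ 0.4 -0.4  1.5]
```

play_rows(
  translation=[
    [0, 0, 0.03],
    [0, 0, 0.03],
    [0, 0, 0.03],
    [0, 0, 0],
  ],
  twist=[
    [0, 0, 0],
    [0, 0, 0],
    [0, 0, 0],
    [0, 0, 0],
  ],
  gripper=[-1, -1, -1, -1],
)

```text
time: 17.45
tool_pos: [0.4743, 0.056, 0.279]
ee_rot: [3.142, -0.0, 2.961]
wrist_force: [-0.3, -0.5, 0.5]
width: 0.0005
finger_force: 0.3
```

play_rows(
  translation=[
    [0, 0, 0.025],
    [0, 0, 0.025],
    [0, 0, 0],
  ],
  twist=[
    [0, 0, 0],
    [0, 0, 0],
    [0, 0, 0],
  ],
  gripper=[-1, -1, -1],
)

```text
time: 17.75
tool_pos: [0.4744, 0.0559, 0.2772]
ee_rot: [3.142, 0.0, 2.961]
wrist_force: [-0.2, -0.4, 0.9]
width: 0.0008
finger_force: 0.7
```

play_rows(
  translation=[
    [0, 0, 0.025],
    [0, 0, 0.025],
    [0, 0, 0],
  ],
  twist=[
    [0, 0, 0],
    [0, 0, 0],
    [0, 0, 0],
  ],
  gripper=[-1, -1, -1],
)

```text
time: 18.05
tool_pos: [0.4744, 0.0559, 0.2751]
ee_rot: [3.142, 0.0, 2.961]
wrist_force: [0.9, -0.2, 2.3]
width: 0.0005
finger_force: 1.0
```

```bash
python3 -c "from h import *;st()"
```

```text
t 18.05 tip fix mm [69.   0.8 76.1] rot [3.1416e+00 2.0000e-04 2.9608e+00] Ffix [-0.9  0.   2.3]
```

play_rows(
  translation=[
    [0, 0, 0.025],
    [0, 0, 0.025],
    [0, 0, 0],
  ],
  twist=[
    [0, 0, 0],
    [0, 0, 0],
    [0, 0, 0],
  ],
  gripper=[-1, -1, -1],
)

```text
time: 18.35
tool_pos: [0.4744, 0.0559, 0.273]
ee_rot: [3.142, 0.0, 2.961]
wrist_force: [0.5, 0.0, 2.6]
width: 0.0004
finger_force: 1.3
```

play_rows(
  translation=[
    [0, 0, 0.025],
    [0, 0, 0.025],
    [0, 0, 0],
  ],
  twist=[
    [0, 0, 0],
    [0, 0, 0],
    [0, 0, 0],
  ],
  gripper=[-1, -1, -1],
)

```text
time: 18.65
tool_pos: [0.4744, 0.0559, 0.2711]
ee_rot: [-3.142, 0.0, 2.961]
wrist_force: [0.7, -0.9, 2.1]
width: 0.0007
finger_force: 1.6
```

```bash
python3 -c "from h import *;st()"
```

```text
t 18.65 tip fix mm [69.   0.9 72.1] rot [-3.1416e+00  2.0000e-04  2.9607e+00] Ffix [-0.8  0.8  2.1]
```

play_rows(
  translation=[
    [0, 0, 0.025],
    [0, 0, 0],
  ],
  twist=[
    [0, 0, 0],
    [0, 0, 0],
  ],
  gripper=[-1, -1],
)

```text
time: 18.85
tool_pos: [0.4743, 0.056, 0.2699]
ee_rot: [3.141, 0.0, 2.961]
wrist_force: [0.5, 0.1, 2.4]
width: 0.0003
finger_force: 1.5
```

play_rows(
  translation=[
    [0, 0, 0.025],
    [0, 0, 0],
  ],
  twist=[
    [0, 0, 0],
    [0, 0, 0],
  ],
  gripper=[-1, -1],
)

```text
time: 19.05
tool_pos: [0.4743, 0.056, 0.2689]
ee_rot: [3.141, -0.0, 2.961]
wrist_force: [0.2, -0.8, 2.9]
width: 0.0002
finger_force: 1.5
```

play_rows(
  translation=[
    [0, 0, 0.025],
    [0, 0, 0],
  ],
  twist=[
    [0, 0, 0],
    [0, 0, 0],
  ],
  gripper=[-1, -1],
)

```text
time: 19.25
tool_pos: [0.4743, 0.056, 0.268]
ee_rot: [3.141, 0.0, 2.961]
wrist_force: [-0.0, 0.8, 3.6]
width: 0.0004
finger_force: 1.7
```

```bash
python3 -c "from h import *;st()"
```

```text
t 19.25 tip fix mm [69.   0.8 69. ] rot [3.1414 0.     2.9607] Ffix [ 0.2 -0.8  3.6]
```

play_rows(
  translation=[
    [0, 0, 0.025],
    [0, 0, 0],
  ],
  twist=[
    [0, 0, 0],
    [0, 0, 0],
  ],
  gripper=[-1, -1],
)

```text
time: 19.45
tool_pos: [0.4744, 0.056, 0.2671]
ee_rot: [3.141, 0.0, 2.961]
wrist_force: [-0.3, 0.5, 4.1]
width: 0.0007
finger_force: 1.8
```

play_rows(
  translation=[
    [0, 0, 0.025],
    [0, 0, 0],
  ],
  twist=[
    [0, 0, 0],
    [0, 0, 0],
  ],
  gripper=[-1, -1],
)

```text
time: 19.65
tool_pos: [0.4745, 0.056, 0.2663]
ee_rot: [3.141, 0.001, 2.961]
wrist_force: [-0.8, -0.7, 5.0]
width: 0.0003
finger_force: 2.6
```

```bash
python3 -c "from h import *;st()"
```

```text
t 19.65 tip fix mm [68.9  0.8 67.3] rot [3.1413e+00 7.0000e-04 2.9608e+00] Ffix [0.7 0.9 5. ]
```

play_rows(
  translation=[
    [0, 0, 0.025],
    [0, 0, 0],
  ],
  twist=[
    [0, 0, 0],
    [0, 0, 0],
  ],
  gripper=[-1, -1],
)

```text
time: 19.85
tool_pos: [0.4746, 0.056, 0.2658]
ee_rot: [3.141, 0.002, 2.961]
wrist_force: [-1.1, 0.0, 6.1]
width: 0.0005
finger_force: 3.2
```

play_rows(
  translation=[
    [0, 0, 0.025],
    [0, 0, 0],
  ],
  twist=[
    [0, 0, 0],
    [0, 0, 0],
  ],
  gripper=[-1, -1],
)

```text
time: 20.05
tool_pos: [0.4748, 0.0559, 0.2653]
ee_rot: [3.141, 0.002, 2.961]
wrist_force: [0.3, -1.0, 8.2]
width: 0.0003
finger_force: 3.9
```

```bash
python3 -c "from h import *;st()"
```

```text
t 20.05 tip fix mm [68.6  0.8 66.3] rot [3.1413e+00 2.5000e-03 2.9608e+00] Ffix [-0.4  0.9  8.2]
```

The force is now rising at about 1.5 N per commanded mm, so the hard stop has been reached. Continuing to 14 N.

play_rows(
  translation=[
    [0, 0, 0.025],
    [0, 0, 0.025],
    [0, 0, 0],
  ],
  twist=[
    [0, 0, 0],
    [0, 0, 0],
    [0, 0, 0],
  ],
  gripper=[-1, -1, -1],
)

```text
time: 20.35
tool_pos: [0.4752, 0.0559, 0.2645]
ee_rot: [3.141, 0.005, 2.961]
wrist_force: [-1.5, -0.6, 10.9]
width: 0.0005
finger_force: 5.6
```

play_rows(
  translation=[
    [0, 0, 0.025],
    [0, 0, 0],
  ],
  twist=[
    [0, 0, 0],
    [0, 0, 0],
  ],
  gripper=[-1, -1],
)

```text
time: 20.55
tool_pos: [0.4754, 0.0558, 0.2641]
ee_rot: [3.141, 0.006, 2.961]
wrist_force: [-0.8, -0.4, 12.8]
width: 0.0003
finger_force: 6.5
```

```bash
python3 -c "from h import *;st()"
```

```text
t 20.55 tip fix mm [67.9  0.8 65.1] rot [3.141  0.0058 2.9608] Ffix [ 0.7  0.5 12.8]
```

play_rows(
  translation=[
    [0, 0, 0.025],
    [0, 0, 0],
    [0, 0, 0],
  ],
  twist=[
    [0, 0, 0],
    [0, 0, 0],
    [0, 0, 0],
  ],
  gripper=[-1, -1, -1],
)

```text
time: 20.85
tool_pos: [0.4757, 0.0558, 0.2638]
ee_rot: [3.141, 0.007, 2.961]
wrist_force: [-1.3, -1.6, 15.0]
width: 0.0006
finger_force: 7.5
```

```bash
python3 -c "from h import *;st()"
```

```text
t 20.85 tip fix mm [67.7  0.8 64.8] rot [3.1409 0.0072 2.9608] Ffix [ 1.   1.8 15. ]
```

play_rows(
  translation=[
    [0, 0, 0],
    [0, 0, 0],
    [0, 0, 0],
    [0, 0, 0],
    [0, 0, 0],
    [0, 0, 0],
    [0, 0, 0],
  ],
  twist=[
    [0, 0, 0],
    [0, 0, 0],
    [0, 0, 0],
    [0, 0, 0],
    [0, 0, 0],
    [0, 0, 0],
    [0, 0, 0],
  ],
  gripper=[-1, -1, -1, -1, -1, -1, -1],
)

```text
time: 21.55
tool_pos: [0.4757, 0.0558, 0.2638]
ee_rot: [3.141, 0.007, 2.961]
wrist_force: [-0.8, -1.1, 15.3]
width: 0.0005
finger_force: 7.5
```

play_rows(
  translation=[
    [0, 0, 0],
    [0, 0, 0],
    [0, 0, 0],
    [0, 0, 0],
    [0, 0, 0],
    [0, 0, 0],
    [0, 0, 0],
  ],
  twist=[
    [0, 0, 0],
    [0, 0, 0],
    [0, 0, 0],
    [0, 0, 0],
    [0, 0, 0],
    [0, 0, 0],
    [0, 0, 0],
  ],
  gripper=[-1, -1, -1, -1, -1, -1, -1],
)

```text
time: 22.25
tool_pos: [0.4757, 0.0558, 0.2638]
ee_rot: [3.141, 0.007, 2.961]
wrist_force: [-0.6, -1.3, 15.9]
width: 0.0007
finger_force: 7.5
```

```bash
python3 -c "from h import *;st()"
```

```text
t 22.25 tip fix mm [67.7  0.8 64.8] rot [3.1409 0.0072 2.9607] Ffix [ 0.4  1.4 15.9]
```

About 15 N was held for 1.4 s. I'll ease 0.5 mm to sit at 14 N for another full second.

play_rows(
  translation=[
    [0, 0, -0.0125],
    [0, 0, 0],
    [0, 0, 0],
    [0, 0, 0],
    [0, 0, 0],
    [0, 0, 0],
    [0, 0, 0],
    [0, 0, 0],
  ],
  twist=[
    [0, 0, 0],
    [0, 0, 0],
    [0, 0, 0],
    [0, 0, 0],
    [0, 0, 0],
    [0, 0, 0],
    [0, 0, 0],
    [0, 0, 0],
  ],
  gripper=[-1, -1, -1, -1, -1, -1, -1, -1],
)

```text
time: 23.05
tool_pos: [0.4757, 0.0558, 0.264]
ee_rot: [3.141, 0.007, 2.961]
wrist_force: [-0.6, -0.5, 14.0]
width: 0.0004
finger_force: 6.9
```

play_rows(
  translation=[
    [0, 0, 0],
    [0, 0, 0],
    [0, 0, 0],
    [0, 0, 0],
    [0, 0, 0],
  ],
  twist=[
    [0, 0, 0],
    [0, 0, 0],
    [0, 0, 0],
    [0, 0, 0],
    [0, 0, 0],
  ],
  gripper=[-1, -1, -1, -1, -1],
)

```text
time: 23.55
tool_pos: [0.4757, 0.0558, 0.264]
ee_rot: [3.141, 0.007, 2.961]
wrist_force: [-0.6, -1.1, 13.8]
width: 0.0007
finger_force: 6.9
```

play_rows(
  translation=[
    [0, 0, -0.1],
    [0, 0, -0.2],
    [0, 0, -0.4],
    [0, 0, -1],
    [0, 0, -1],
    [0, 0, -1],
    [0, 0, 0],
    [0, 0, 0],
  ],
  twist=[
    [0, 0, 0],
    [0, 0, 0],
    [0, 0, 0],
    [0, 0, 0],
    [0, 0, 0],
    [0, 0, 0],
    [0, 0, 0],
    [0, 0, 0],
  ],
  gripper=[-1, -1, -1, -1, -1, -1, -1, -1],
)

```text
time: 24.35
tool_pos: [0.4743, 0.056, 0.4087]
ee_rot: [3.141, 0.0, 2.961]
wrist_force: [-0.1, 0.8, -0.7]
width: 0.0001
finger_force: 0.0
```

Run:
```python
from h import *
st()
for n in ['side','scene']:
    im=save(n,n+'9.png')
    for t in ['press_bar','pillow_block']:
      for q in robot.spot_point(t,n):
        p=np.array(q['centre'])-[.5424,.0445,0];c,s=np.cos(2.9628),np.sin(2.9628);print(n,t,np.round([c*p[0]+s*p[1],-s*p[0]+c*p[1],p[2]],4),round(q['score'],2))
cv2.imwrite('pics/c9.png',cv2.resize(cv2.imread('pics/side9.png')[175:310,180:360],(800,600),interpolation=cv2.INTER_CUBIC))
```

```text
t 24.35 tip fix mm [ 69.1   0.8 209.7] rot [3.1414e+00 4.0000e-04 2.9609e+00] Ffix [ 0.3 -0.8 -0.7]
side pillow_block [0.1215 0.1714 0.0008] 0.63
side pillow_block [ 0.013   0.1641 -0.0002] 0.59
scene press_bar [ 0.0714 -0.0016  0.0738] 0.94
scene press_bar [-0.0663  0.1     0.0026] 0.48
scene pillow_block [ 0.0851 -0.003   0.0163] 0.89
scene pillow_block [0.016  0.1645 0.0032] 0.75
scene pillow_block [ 0.1227  0.172  -0.0003] 0.63
scene pillow_block [0.1129 0.0025 0.0107] 0.55
```

View pics/c9.png

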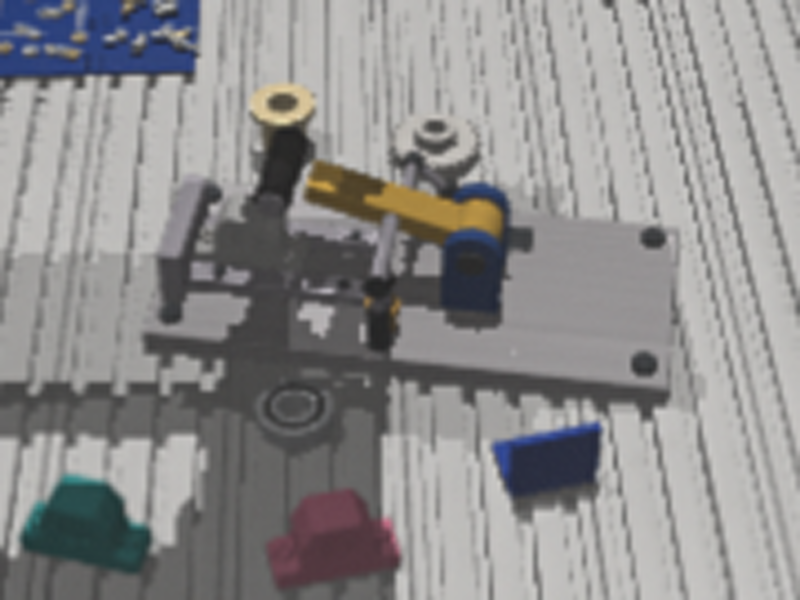

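The arm is down, with its roller at (283,165) over the block. The block is against the wall and the small parts are undisturbed.

```bash
python3 -c "from h import *;print(robot.close_job())"
```

```text
the job is handed in; nothing more can be done
None
```

The job is handed in at about 24 s: the block was pushed home with at most about 6 N, the arm snapped over and was pressed to its hard stop at 14–16 N for over two seconds, then left down with the small parts undisturbed.

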